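# Weigh a basket of soap on the sprung hook scale

### The arm

A 6-joint arm with a two-finger parallel gripper is mounted at the origin on a cart in front of the work surface, level with it; the furniture and walls round the work are solid. World frame = base frame: x ahead of the robot, y to its left, z up, the work surface at z = 0. Lengths are in m, angles in degrees, forces in N, time in s.
With the tool pointing down it reaches from about 0.375 to 0.9 m from the base axis. Payload 3.1 kg.
Tool frame: the origin (TCP) lies at the very end of the fingers, on their centre line; the grasp point (between the pads) lies 19 mm behind it (bot.hold_point_z is the z of the grasp point in the tool frame, in m); z points along the fingers, y is the line along which they close (so a half turn about z gives the same grasp; the last joint's range is limited). The gripper opens to 87 mm and grips with 3 to 60 N. Pads are 19 mm wide; open, the fingers measure 117 mm over their backs; the gripper's body (75 mm by 190 mm) begins 51 mm behind the grasp point.
Start: joints at [58.298, 30.224, 82.088, -0, 67.689, -10.227], TCP at [0.229, 0.582, 0.223] pointing down, gripper open.
Joint ranges: [-176.69, 176.69], [-43.24, 126.21], [12.49, 139.97], [-82, 262], [0, 151.66], [-163.58, 163.58]. Speed limits (degrees/s): [159.86, 159.86, 180, 180, 180, 180].

### API

Orientations are given as a 3x3 rotation matrix whose columns are the frame's x, y, z axes.
In Python, from rig import bot, capture, camera_model gives the robot as it stands.
- The arm moves only by the tool apply_moves, never from a script. Its argument "plan" is text: rows parted by semicolons, each of 6 numbers parted by spaces: the shift along the tool's x, y, z in units of 0.05 m (1.0 is 0.05 m), then the turn, a rotation vector about the tool's x, y, z in units of 360 degrees (1.0 is 360 degrees). In form: dx dy dz ax ay az; .... A call has 1 to 10 rows; each row shifts and turns the commanded pose from where the row before left it, along the tool's axes as they then stand; what a row does not reach is not made up. A row lasts 1/12 s, in which the tool goes at most 41.7 mm and 7.16 degrees, less where a joint would pass 70% of its speed; a pose out of reach is approached as far as the arm can. A call with a number of a shift or a turn outside -1 to 1 is refused whole. A call with a gripper value outside its range is refused whole. "gripper" is the gripper command: -1 is shut, 1 is fully open, values between are in proportion, set as the call begins (left out, the last holds). The fingers move at their own pace and stop on an object; the grip force is fixed at half the most. Time passes only in rows, so rows that do not move let the fingers close. It gives the time, the measured TCP pose, the force, the opening and the grip force at its end, in the units of the state.
- bot.read_state(): the state, without advancing time (a new reading comes with each control period).
- capture(name): name is "scene" or "side" or "wrist"; returns the picture (400x640x3 uint8, red, green, blue); there is no depth.
- camera_model(name): a dict with "vertical_fov" (degrees; the focal length in pixels is half the picture's height over the tangent of half this angle, whatever the lens; pixels are square), "cx", "cy" (the principal point, pixels), "position" and "rotation" of the camera in the world; the wrist camera has in their place "hand_eye" (4x4, takes a point from camera to tool coordinates, whose origin is the TCP and whose axes are the flange's). Camera axes: x right, y down, z forward; pixel columns grow to the right and rows downward; lengths in m; the calibration is good to about 2 mm. A picture is of the moment at which its call begins: read the wrist's pose just before it. camera_model takes no time and is no camera call.
- bot.hand_in(): hands the job in; it is judged then, once.
The state is a dict: "time_s": time; "joint_positions": joint angles; "qvel": joint speeds; "tau": joint torques, N m; "position": TCP position; "tcp_rot": TCP orientation; "force": force on the tool from outside, world axes, zero at the start; "moment": the same for the moment, N m; "opening": opening from 0.0 (shut) to 1.0 (fully open); "grasp_force": force on a finger pad.
Only numpy, scipy, OpenCV 4.12 (cv2) and the standard library are available. Lean on these libraries where they do the work, as an engineer would, in place of code of your own. Each camera call takes 0.05 s, during which the arm holds its last target. There are 200 camera calls.

### The job

Weigh the wire basket of soap bars on the bench hook scale: lift it by one of the black grips on its handle, put the crown of the handle into the scale's hook past the spring catch so that the catch shuts behind it, and let the basket down slowly in your hand. Let go only when the spring carries the whole weight, neither sooner nor pushed lower, so that the pointer stays settled instead of jumping, and leave the basket hanging still with its soap in it, nothing else disturbed.

Things in the scene. Friction and masses are not known exactly. Their poses are not given: they have to be found in the camera images.
- soap_basket: steel wire basket, 104 (x) x 160 (y) x 62 mm high, with three cream soap bars; origin under its centre, z up. A rigid handle of 6.4 mm wire arches over it in its y-z plane: straight shoulders at z = 107 mm and in the middle a raised crown, flat over 20 mm along y. Basket and soap weigh 0.35 to 1.0 kg in all, unknown beforehand; the centre of mass is below the crown
- handle_crown (a point): centre of the handle wire at the crown, 115 mm above the underside, over the basket's centre; the wire here runs along the basket's y
- grip_left (a point): centre of the black grip on the handle's +y shoulder, 46 mm from the basket's middle and 8 mm below the crown's centre; the grip is 40 mm long along the basket's y, 13 mm thick along x, 14 mm high; there is free space on all sides of it
- grip_right (a point): the same grip on the -y shoulder; either may be used, but this one lies farther from the cooker hood, which overhangs the bench behind the basket (from 0.55 m ahead of the robot's base, left of 0.2 m, underside 0.46 m up): keep the arm clear of it
- hook_scale: fixed bench spring scale: white base plate 130 mm wide, 16 mm high, from x = -60 to +175 mm; column 42 x 56 mm at x = 140 mm with a round 108 mm dial above it (264 to 388 mm up in all); a steel arm leaves a slot in the column towards -x and ends in the hook. Origin on the bench below the hook seat; x points from the hook to the column, so the hook opens to -x, towards the robot
- hook_seat (a point): where the centre of the handle wire rests in the bottom of the hook; moves with the arm, 205 mm above the bench unloaded; axes as hook_scale. The hook lies in the x-z plane, 13 mm wide along y: the tip stands at x = -19 mm and reaches up to z = 17 mm; the shank's front face is at x = 10 mm; the arm runs overhead from x = -15 mm to the column, underside at z = 37, top at z = 45 mm
- hook_mouth (a point): middle of the hook's open side, between tip and overhanging arm, 19 mm before and 27 mm above hook_seat; axes as hook_scale. The catch closes it. The handle wire enters along +x with its centre at 20 to 34 mm above the seat, and at x = 0 goes straight down to the seat
- load_arm (a joint): travel of arm and hook downwards, m: 0 unloaded (upper stop), lower stop 0.055. Lightly damped spring slide, 220 N/m, tared: a free load reads its weight in N / 220 (0.016 to 0.045 here); the reading is false while a hand bears or pushes on the basket. It drives the dial pointer. Shocks spoil it: keep below 50 mm/s down or up, off the lower stop, and contact forces on the scale below 16 N
- hook_catch (a joint): spring catch of the hook, a 29 mm pin hanging from the arm at x = -12 mm behind the mouth, rad: 0 shut, opens inwards only, up to 1.2; pushing it in takes 1 to 2 N; it snaps shut once the wire has gone down to within 4 mm of the seat
- soap_bar_1: cream soap bar, 72 x 54 x 30 mm, flat in the basket; origin under its centre
- soap_bar_5: cream soap bar, 69 x 51 x 30 mm, flat in the basket beside it; origin under its centre
- soap_bar_2: cream soap bar, 67 x 55 x 28 mm, lying loose on top of those two, below the basket's rim; origin under its centre
- soap_stamp: turned wooden soap stamp, 39 x 39 x 60 mm, bystander; origin under its centre
- mica_pot: screw pot with white lid, 73 x 73 x 65 mm, bystander; origin under its centre
- brown_bottle: small amber bottle with black cap, 36 x 36 x 100 mm, bystander; origin under its centre
Things that resemble listed ones, but are neither listed nor needed, are in the scene too. Leave any pink look-alike of the soap_bar_2 alone.

How it is judged:
By the outcome, as a careful person would: the job done as asked, in the order asked, and still so for the second after the job is handed in, with the robot touching nothing.
It also fails if it takes over 58 s, if anything falls off the work surface, if the arm or the gripper's body presses on something with over 40 N, if the wrist force passes 120 N, or if a joint passes its speed limit or range.

## Working session

There is one attempt and no reset: what is moved stays moved. The work goes in short steps, Python scripts to look and compute and a tool call to move; the robot and the scene stay as the last step left them, time stands still between calls to the robot, and variables do not carry over. Pictures are saved under pics/ and viewed, at most 14 in all, crops included, and the job is handed in when it is done.

Besides the shell and the picture viewer there is one more tool, called as name(argument=value, ...), one argument or row to a line, values as JSON. apply_moves: Moves the arm, as the interface text tells. Its arguments: {"type":"object","properties":{"plan":{"type":"string"},"gripper":{"type":"number"}},"required":["plan"]}

```bash
mkdir -p pics; ls; python3 - <<'E'
from rig import bot,capture,camera_model
import cv2,numpy as np
s=bot.read_state();print(s['time_s'],s['position'],np.round(s['tcp_rot'],3),s['force'],bot.hold_point_z)
for n in('scene','side','wrist'):
    im=capture(n);cv2.imwrite(f'pics/{n}0.png',im[...,::-1]);print(n,camera_model(n))
E
```

```text
pics
0.0 [0.22838819 0.58098332 0.22155917] [[-0.931  0.366 -0.001]
 [ 0.366  0.931 -0.002]
 [ 0.    -0.002 -1.   ]] [-0.8902035  -1.54589714  0.26624683] -0.0187
scene {'vertical_fov': 54.24006721463348, 'cx': 318.3821110846285, 'cy': 198.81106026164355, 'position': array([-0.28037865,  0.72611335,  0.59644377]), 'rotation': array([[-0.57216581, -0.32529131,  0.75286908],
       [-0.81995484,  0.24628533, -0.51673745],
       [-0.0173304 , -0.91297815, -0.40764023]])}
side {'vertical_fov': 49.22724700147964, 'cx': 312.908004351268, 'cy': 195.64274409714324, 'position': array([-0.02624608, -0.61402243,  0.53431904]), 'rotation': array([[ 0.82194178, -0.20422318,  0.53169974],
       [-0.56957074, -0.29625955,  0.76669385],
       [ 0.00094447, -0.93301831, -0.35982764]])}
wrist {'vertical_fov': 67.39530088184146, 'cx': 319.09963633337804, 'cy': 196.14283184306473, 'hand_eye': array([[-3.51391816e-04, -9.55363174e-01, -2.95433719e-01,
         8.08439350e-02],
       [ 9.99999783e-01, -1.71201193e-04, -6.35785329e-04,
        -2.77111409e-05],
       [ 5.56827285e-04, -2.95433878e-01,  9.55363027e-01,
        -1.61339853e-01],
       [ 0.00000000e+00,  0.00000000e+00,  0.00000000e+00,
         1.00000000e+00]])}
```

View pics/scene0.png

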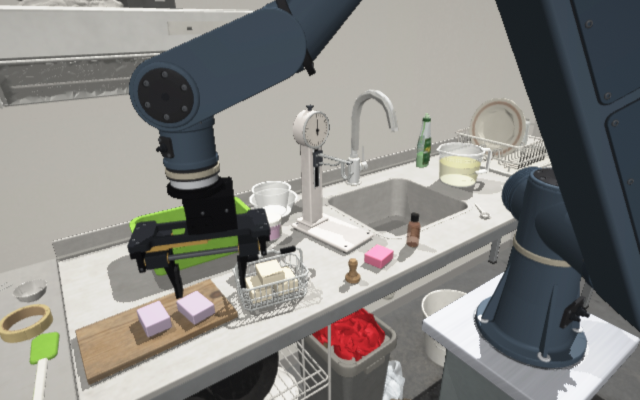

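View pics/side0.png

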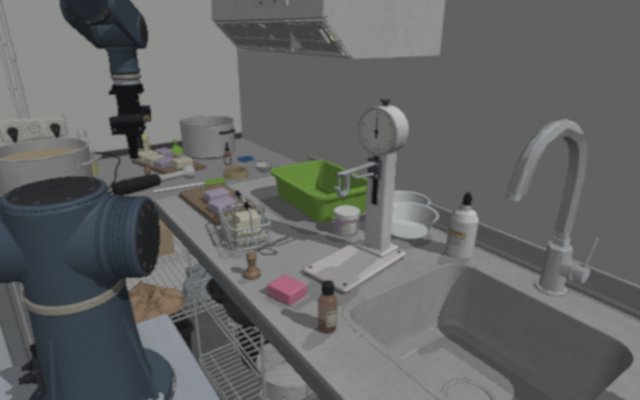

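The scene view shows the basket at about (272,283) with one black grip at (289,250), and the scale at (318,190). The side view shows the basket at (243,225) and the hook at (345,180). I'll enlarge both areas to pick exact points.

```bash
python3 - <<'E'
import cv2,numpy as np
a=cv2.imread('pics/scene0.png');b=cv2.imread('pics/side0.png')
A=cv2.resize(a[90:310,220:380],None,fx=2.7,fy=2.7,interpolation=cv2.INTER_CUBIC)
B=cv2.resize(b[90:310,205:415],None,fx=2.7,fy=2.7,interpolation=cv2.INTER_CUBIC)[:, :]
c=np.hstack([A,B]);c=cv2.resize(c,None,fx=.79,fy=.79) if c.shape[1]>800 else c
print(A.shape,B.shape,c.shape)
cv2.imwrite('pics/c0.png',c)
E
```

```text
(594, 432, 3) (594, 567, 3) (469, 789, 3)
```

View pics/c0.png

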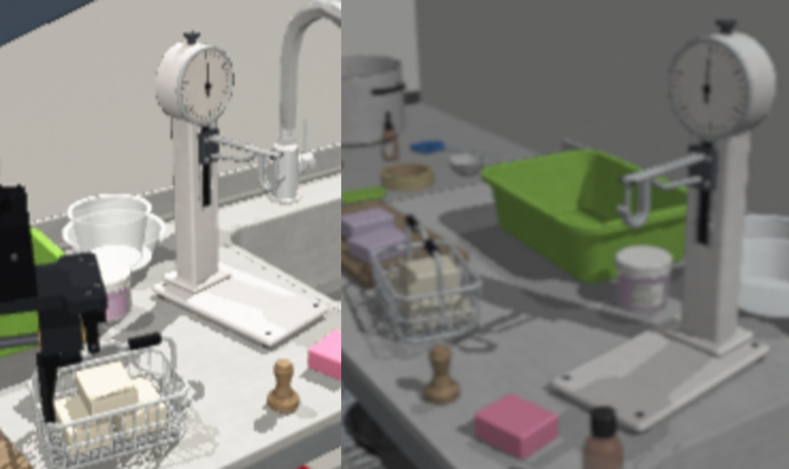

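View pics/wrist0.png

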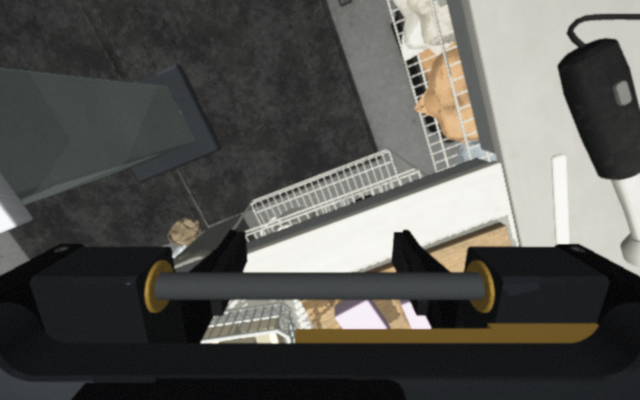

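The crop shows the plate corners in the scene half at about (158,288), (274,343) and (325,303), with the hook at (268,190) and the right grip at (145,340). In the side half, the plate corners are at (555,382), (640,428) and (768,347), the hook bottom is at (635,222), and the grips are at (410,222) and (428,243). The wrist view doesn't help yet.

```bash
cat > h.py <<'E'
import numpy as np,cv2
from rig import bot,capture,camera_model
def ray(n,p,st=None):
    m=camera_model(n);f=200/np.tan(np.radians(m['vertical_fov']/2))
    d=np.array([(p[0]-m['cx'])/f,(p[1]-m['cy'])/f,1.])
    if n=='wrist':
        R=np.array(st['tcp_rot']);H=m['hand_eye'];return np.array(st['position'])+R@H[:3,3],R@H[:3,:3]@d
    return m['position'],m['rotation']@d
def plane(n,p,z,st=None):
    o,d=ray(n,p,st);return o+d*(z-o[2])/d[2]
def tri(a,b):
    (o1,d1),(o2,d2)=a,b
    t=np.linalg.lstsq(np.c_[d1,-d2],o2-o1,rcond=None)[0]
    p,q=o1+d1*t[0],o2+d2*t[1];return (p+q)/2,np.linalg.norm(p-q)
def proj(n,P,st=None):
    m=camera_model(n);f=200/np.tan(np.radians(m['vertical_fov']/2))
    if n=='wrist':
        R=np.array(st['tcp_rot']);H=m['hand_eye'];o=np.array(st['position'])+R@H[:3,3];M=R@H[:3,:3]
    else:o,M=m['position'],m['rotation']
    c=M.T@(np.array(P)-o);return np.array([m['cx']+f*c[0]/c[2],m['cy']+f*c[1]/c[2]])
def dark(im,x0,y0,x1,y1,t=60):
    g=im[y0:y1,x0:x1].max(2)<t
    n,l,s,c=cv2.connectedComponentsWithStats(g.astype('uint8'))
    return [(s[i,4],np.round(c[i]+[x0,y0],1),s[i,:4]+[x0,y0,0,0]) for i in range(1,n) if s[i,4]>5]
def S(x,y):return (x/2.133+220,y/2.133+90)
def D(x,y):return ((x-341.3)/2.133+205,y/2.133+90)
E
python3 - <<'E'
from h import *
np.set_printoptions(precision=4,suppress=True)
a=cv2.imread('pics/scene0.png');b=cv2.imread('pics/side0.png')
print('grip scene',dark(a,272,240,305,262,80));print('grip side',dark(b,225,185,255,215,70))
for p in((158,288),(274,343),(325,303)):print('sc plate',plane('scene',S(*p),.016))
for p in((555,382),(640,428),(768,347)):print('sd plate',plane('side',D(*p),.016))
print('hook',tri(ray('scene',S(268,190)),ray('side',D(635,222))))
print('grip',tri(ray('scene',S(145,340)),ray('side',D(428,243))),plane('scene',S(145,340),.107),plane('side',D(428,243),.107),plane('side',D(410,222),.107))
E
```

```text
grip scene [(np.int32(76), array([287.2, 249.7]), array([280, 246,  15,   8]))]
grip side [(np.int32(25), array([237.2, 193.9]), array([235, 191,   5,   7])), (np.int32(29), array([246.3, 205.3]), array([244, 202,   6,   8]))]
sc plate [0.6708 0.1688 0.016 ]
sc plate [0.4477 0.1276 0.016 ]
sc plate [0.4885 0.0012 0.016 ]
sd plate [0.458 0.115 0.016]
sd plate [ 0.4782 -0.0059  0.016 ]
sd plate [0.7041 0.0402 0.016 ]
hook (array([0.5297, 0.0755, 0.1955]), np.float64(0.0035281737806934755))
grip (array([0.4217, 0.3354, 0.1107]), np.float64(0.0029674193865101986)) [0.4243 0.3333 0.107 ] [0.4277 0.3464 0.107 ] [0.4409 0.4242 0.107 ]
```

```bash
cat >> h.py <<'E'
from scipy.spatial.transform import Rotation as Ro
from scipy.linalg import logm,expm
np.set_printoptions(precision=4,suppress=True)
def tool(yaw,tilt):
    "tool x outward (-y of frame at yaw deg), closing along frame x, leaning out by tilt"
    c,s=np.cos(np.radians(yaw)),np.sin(np.radians(yaw));bx=np.array([c,s,0]);by=np.array([-s,c,0])
    t=np.radians(tilt);z=np.cos(t)*np.array([0,0,-1.])+np.sin(t)*by;y=-bx
    return np.c_[np.cross(y,z),y,z]
def plan(Rt,pt,n,R=None,p=None,hold=True):
    "constant row for n rows from (R,p) TCP to grasp point pt with Rt"
    st=bot.read_state()
    R=np.array(st['tcp_rot']) if R is None else R;p=np.array(st['position']) if p is None else p
    pt=np.array(pt)-(Rt[:,2]*bot.hold_point_z if hold else 0)
    A=np.eye(4);A[:3,:3]=R;A[:3,3]=p;B=np.eye(4);B[:3,:3]=Rt;B[:3,3]=pt
    T=np.real(expm(logm(np.linalg.solve(A,B))/n))
    print(n,'rows of',np.round(T[:3,3]/.05,3),np.round(Ro.from_matrix(T[:3,:3]).as_rotvec(degrees=True)/360,4),'mm/row',np.linalg.norm(T[:3,3])*1e3)
    return Rt,pt
E
python3 - <<'E'
from h import *
gr=tri(ray('scene',(287.2,249.7)),ray('side',(246.3,205.3)))
print(gr); g1=plane('side',(246.3,205.3),.107);g2=plane('side',(237.2,193.9),.107);print(g1,g2,g2-g1)
print(plane('scene',(287.2,249.7),.107))
yaw=-10
Rt=tool(yaw,20);st=bot.read_state();p=np.array(st['position'])
R1,p1=plan(Rt,p+[0,0,.08],18,hold=False)
print(R1,p1)
plan(Rt,np.array([.425,.34,.107])-Rt[:,2]*.12,10,R1,p1)
E
```

```text
(array([0.4241, 0.3357, 0.1074]), np.float64(0.00045268191493164913))
[0.4248 0.337  0.107 ] [0.4415 0.4255 0.107 ] [0.0167 0.0885 0.    ]
[0.4243 0.3355 0.107 ]
18 rows of [-0.014  0.01  -0.088] [-0.0027 -0.0022 -0.0155] mm/row 4.479127778739686
[[-0.1632 -0.9848  0.0594]
 [-0.9254  0.1736  0.3368]
 [-0.342  -0.     -0.9397]] [0.2285 0.5812 0.3018]
10 rows of [ 0.515 -0.471  0.024] [ 0. -0.  0.] mm/row 34.92965465418535
```

apply_moves(
  plan="-0.014 0.01 -0.088 -0.0027 -0.0022 -0.0155;-0.014 0.01 -0.088 -0.0027 -0.0022 -0.0155;-0.014 0.01 -0.088 -0.0027 -0.0022 -0.0155;-0.014 0.01 -0.088 -0.0027 -0.0022 -0.0155;-0.014 0.01 -0.088 -0.0027 -0.0022 -0.0155;-0.014 0.01 -0.088 -0.0027 -0.0022 -0.0155;-0.014 0.01 -0.088 -0.0027 -0.0022 -0.0155;-0.014 0.01 -0.088 -0.0027 -0.0022 -0.0155;-0.014 0.01 -0.088 -0.0027 -0.0022 -0.0155",
  gripper=1,
)

```text
time_s: 0.9
position: [0.2321, 0.5834, 0.2624]
tcp_rot: [[-0.864, -0.492, 0.11], [-0.474, 0.867, 0.155], [-0.171, 0.081, -0.982]]
force: [-0.8, -1.0, -0.3]
opening: 0.998
grasp_force: 0.0
```

apply_moves(
  plan="-0.014 0.01 -0.088 -0.0027 -0.0022 -0.0155;-0.014 0.01 -0.088 -0.0027 -0.0022 -0.0155;-0.014 0.01 -0.088 -0.0027 -0.0022 -0.0155;-0.014 0.01 -0.088 -0.0027 -0.0022 -0.0155;-0.014 0.01 -0.088 -0.0027 -0.0022 -0.0155;-0.014 0.01 -0.088 -0.0027 -0.0022 -0.0155;-0.014 0.01 -0.088 -0.0027 -0.0022 -0.0155;-0.014 0.01 -0.088 -0.0027 -0.0022 -0.0155;-0.014 0.01 -0.088 -0.0027 -0.0022 -0.0155;0 0 0 0 0 0",
)

```text
time_s: 1.73
position: [0.229, 0.581, 0.3031]
tcp_rot: [[-0.161, -0.985, 0.058], [-0.927, 0.171, 0.333], [-0.338, -0.0, -0.941]]
force: [-0.6, 0.1, -0.6]
opening: 0.998
grasp_force: 0.0
```

```bash
python3 - <<'E'
from h import *
st=bot.read_state();print(st['time_s'],st['position'],st['tcp_rot'],st['joint_positions'],st['force'])
Rt=tool(-10.5,20)
plan(Rt,np.array([.4241,.3357,.107])-Rt[:,2]*.10,11)
E
```

```text
1.7333 [0.229  0.581  0.3031] [[-0.1611 -0.9852  0.0582]
 [-0.9271  0.1713  0.3334]
 [-0.3384 -0.0003 -0.941 ]] [  53.9698   18.1871   92.0101   10.8413   52.4065 -121.4816] [-0.641   0.0784 -0.5804]
11 rows of [ 0.476 -0.427  0.059] [ 0.0001 -0.0001  0.0002] mm/row 32.10893167330561
```

The wrist's last joint would run out of range at the scale, so I'm turning the tool half a turn to the equivalent grasp.

apply_moves(
  plan="0 0 0 0 0 0.0192;0 0 0 0 0 0.0192;0 0 0 0 0 0.0192;0 0 0 0 0 0.0192;0 0 0 0 0 0.0192;0 0 0 0 0 0.0192;0 0 0 0 0 0.0192;0 0 0 0 0 0.0192;0 0 0 0 0 0.0192",
)

```text
time_s: 2.48
position: [0.2285, 0.5813, 0.302]
tcp_rot: [[-0.95, -0.307, 0.058], [-0.272, 0.903, 0.332], [-0.154, 0.299, -0.942]]
force: [0.6, 0.8, -0.1]
opening: 1.002
grasp_force: 0.0
```

apply_moves(
  plan="0 0 0 0 0 0.0192;0 0 0 0 0 0.0192;0 0 0 0 0 0.0192;0 0 0 0 0 0.0192;0 0 0 0 0 0.0192;0 0 0 0 0 0.0192;0 0 0 0 0 0.0192;0 0 0 0 0 0.0192;0 0 0 0 0 0.0192",
)

```text
time_s: 3.23
position: [0.2284, 0.5813, 0.3021]
tcp_rot: [[-0.715, 0.697, 0.058], [0.672, 0.662, 0.332], [0.193, 0.276, -0.942]]
force: [-1.1, -0.5, -0.2]
opening: 0.997
grasp_force: 0.0
```

apply_moves(
  plan="0 0 0 0 0 0.0192;0 0 0 0 0 0.0192;0 0 0 0 0 0.0192;0 0 0 0 0 0.0192;0 0 0 0 0 0.0192;0 0 0 0 0 0.0192;0 0 0 0 0 0.0192;0 0 0 0 0 0.0192;0 0 0 0 0 0",
)

```text
time_s: 3.98
position: [0.2285, 0.5814, 0.3021]
tcp_rot: [[0.162, 0.985, 0.058], [0.928, -0.172, 0.332], [0.337, -0.0, -0.942]]
force: [0.5, -0.2, 0.1]
opening: 1.006
grasp_force: 0.0
```

```bash
cat >> h.py <<'E'
_t=tool
def tool(yaw,tilt):
    M=_t(yaw,tilt);M[:,:2]*=-1;return M
E
python3 - <<'E'
from h import *
st=bot.read_state();print(st['time_s'],st['position'],st['tcp_rot'],st['joint_positions'],st['force'])
Rt=tool(-10.5,20);print(Rt)
plan(Rt,np.array([.4241,.3357,.107])-Rt[:,2]*.10,10)
E
```

```text
3.9833 [0.2285 0.5814 0.3021] [[ 0.1615  0.9852  0.0577]
 [ 0.9276 -0.1715  0.3319]
 [ 0.3369 -0.0001 -0.9415]] [54.0549 18.2855 91.992  10.777  52.4004 58.6444] [ 0.5199 -0.1629  0.1289]
[[ 0.1712  0.9833  0.0623]
 [ 0.924  -0.1822  0.3363]
 [ 0.342   0.     -0.9397]]
10 rows of [-0.523  0.471  0.064] [-0.0001  0.0001  0.0002] mm/row 35.343749491674394
```

apply_moves(
  plan="-0.523 0.471 0.064 0 0 0.0002;-0.523 0.471 0.064 0 0 0.0002;-0.523 0.471 0.064 0 0 0.0002;-0.523 0.471 0.064 0 0 0.0002;-0.523 0.471 0.064 0 0 0.0002;-0.523 0.471 0.064 0 0 0.0002;-0.523 0.471 0.064 0 0 0.0002;-0.523 0.471 0.064 0 0 0.0002;-0.523 0.471 0.064 0 0 0.0002;-0.523 0.471 0.064 0 0 0.0002",
)

```text
time_s: 4.82
position: [0.4208, 0.3077, 0.1835]
tcp_rot: [[0.168, 0.984, 0.058], [0.926, -0.178, 0.333], [0.338, -0.002, -0.941]]
force: [0.8, 0.4, -0.5]
opening: 1.001
grasp_force: 0.0
```

apply_moves(
  plan="0 0 0 0 0 0;0 0 0 0 0 0",
)

```text
time_s: 4.98
position: [0.4211, 0.3076, 0.1832]
tcp_rot: [[0.173, 0.983, 0.057], [0.926, -0.182, 0.332], [0.337, -0.004, -0.941]]
force: [-0.6, 0.9, -0.6]
opening: 0.998
grasp_force: 0.0
```

```bash
python3 - <<'E'
from h import *
st=bot.read_state();print(st['time_s'],st['position'],st['tcp_rot'])
im=capture('wrist');cv2.imwrite('pics/w1.png',im[...,::-1])
a=capture('scene');b=capture('side');cv2.imwrite('pics/s1.png',a[...,::-1]);cv2.imwrite('pics/d1.png',b[...,::-1])
for P in((.4241,.3357,.107),(.4241+.0167,.3357+.0905,.107)):print(proj('wrist',P,st))
E
```

```text
4.9833 [0.4211 0.3076 0.1832] [[ 0.1726  0.9833  0.0575]
 [ 0.9255 -0.1819  0.3322]
 [ 0.3371 -0.0041 -0.9415]]
[316.3064 201.8176]
[316.2672  95.5096]
```

View pics/w1.png

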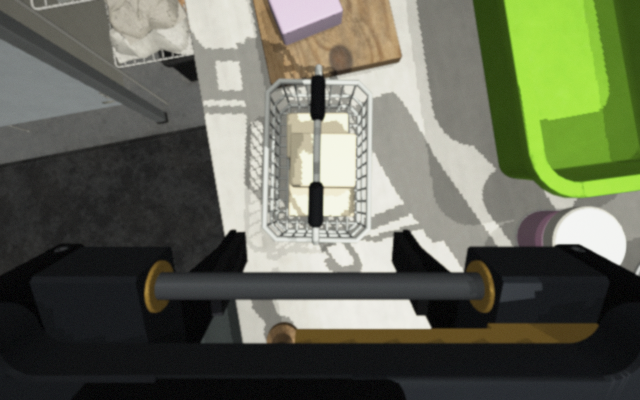

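The wrist view shows the near grip at about (316,204) and the far one at (317,97), both within 2 px of the prediction. The basket is centred between the fingers.

```bash
python3 - <<'E'
from h import *
st=bot.read_state();im=cv2.imread('pics/w1.png')
d=dark(im,295,60,340,232,70);print(d)
d=sorted(d,key=lambda t:-t[0])[:2]
g=[plane('wrist',x[1],.1075,st) for x in sorted(d,key=lambda t:-t[1][1])];print(g)
v=g[1]-g[0];print(np.linalg.norm(v),'yaw',-np.degrees(np.arctan2(v[0],v[1])))
yaw=-np.degrees(np.arctan2(v[0],v[1]))
Rt=tool(yaw,20);print('crown',g[0]+v/2)
pt=g[0]+v/np.linalg.norm(v)*.006;pt[2]=.107;print(pt)
plan(Rt,pt,8)
a=cv2.imread('pics/s1.png');cv2.imwrite('pics/c1.png',cv2.resize(a[130:270,285:395],None,fx=4,fy=4,interpolation=cv2.INTER_CUBIC))
b=cv2.imread('pics/d1.png')
A=cv2.resize(a[130:265,295:385],None,fx=4.4,fy=4.4,interpolation=cv2.INTER_CUBIC)
B=cv2.resize(b[155:290,325:415],None,fx=4.4,fy=4.4,interpolation=cv2.INTER_CUBIC)
cv2.imwrite('pics/c1.png',np.hstack([A,B]));print(A.shape)
E
```

```text
[(np.int32(38), array([334.7,  72.7]), array([331,  70,   9,   6])), (np.int32(597), array([317.4,  97.2]), array([310,  75,  15,  45])), (np.int32(567), array([315.3, 204.6]), array([308, 182,  15,  45]))]
[array([0.4209, 0.3357, 0.1075]), array([0.4392, 0.4271, 0.1075])]
0.09315250184212012 yaw -11.319590684734791
crown [0.4301 0.3814 0.1075]
[0.4221 0.3416 0.107 ]
8 rows of [ 0.009 -0.007  0.255] [-0.0002  0.0001  0.0003] mm/row 12.7856950150736
(594, 396, 3)
```

View pics/c1.png

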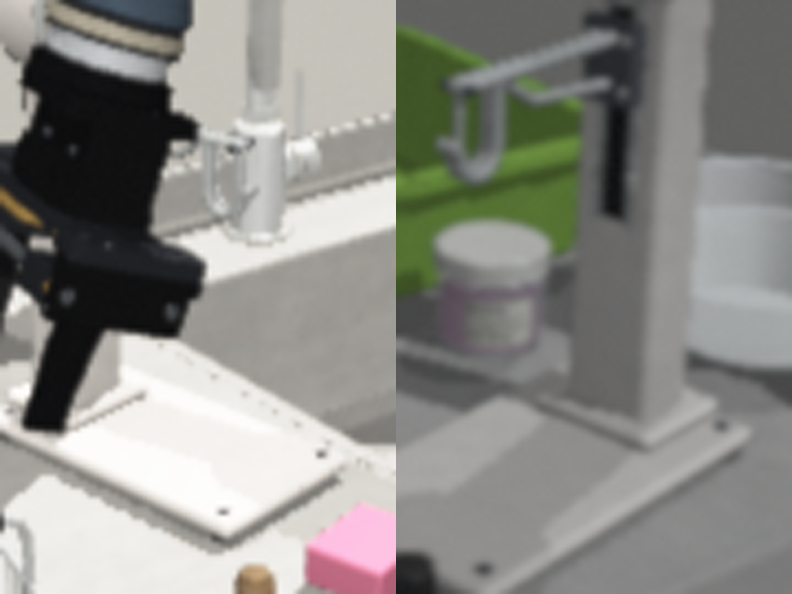

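The side half shows the hook clearly. The arm tip is near (452,85) and the hook bottom near (472,180), with the mouth facing the robot. Now the grasp.

apply_moves(
  plan="0.009 -0.007 0.255 -0.0002 0 0.0003;0.009 -0.007 0.255 -0.0002 0 0.0003;0.009 -0.007 0.255 -0.0002 0 0.0003;0.009 -0.007 0.255 -0.0002 0 0.0003;0.009 -0.007 0.255 -0.0002 0 0.0003;0.009 -0.007 0.255 -0.0002 0 0.0003;0.009 -0.007 0.255 -0.0002 0 0.0003;0.009 -0.007 0.255 -0.0002 0 0.0003;0 0 0 0 0 0;0 0 0 0 0 0",
)

```text
time_s: 5.97
position: [0.4229, 0.348, 0.0893]
tcp_rot: [[0.181, 0.981, 0.066], [0.924, -0.193, 0.331], [0.338, 0.001, -0.941]]
force: [-0.2, -1.1, 1.4]
opening: 1.0
grasp_force: 0.0
```

```bash
python3 - <<'E'
from h import *
st=bot.read_state();print(st['time_s'],st['position'],np.array(st['position'])+np.array(st['tcp_rot'])[:,2]*bot.hold_point_z,st['force'])
F=[]
for i in range(4):
    b=capture('side');s=bot.read_state();F.append(np.r_[s['force'],s['moment']])
cv2.imwrite('pics/d2.png',b[...,::-1]);print(np.mean(F,0),np.std(F,0))
Rt=tool(-11.3,20);plan(Rt,(.4221,.3416,.107),1)
E
```

```text
5.9667 [0.4229 0.348  0.0893] [0.4217 0.3418 0.1069] [-0.2447 -1.1081  1.4442]
[ 0.5098 -0.1379  0.1917 -0.2649  0.1051 -0.0018] [0.8126 0.4239 0.3635 0.0162 0.0214 0.0157]
1 rows of [ 0.005 -0.024  0.018] [0.0004 0.0006 0.0002] mm/row 1.534490241157562
```

apply_moves(
  plan="0 0 0 0 0 0;0 0 0 0 0 0;0 0 0 0 0 0;0 0 0 0 0 0;0 0 0 0 0 0;0 0 0 0 0 0;0 0 0 0 0 0;0 0 0 0 0 0;0 0 0 0 0 0;0 0 0 0 0 0",
  gripper=-1,
)

```text
time_s: 7.0
position: [0.4242, 0.3468, 0.0892]
tcp_rot: [[0.184, 0.981, 0.068], [0.923, -0.196, 0.331], [0.338, 0.001, -0.941]]
force: [-0.2, -0.8, -0.5]
opening: 0.329
grasp_force: 0.0
```

apply_moves(
  plan="0.01 0 -0.03 0 0 0;0.02 0 -0.06 0 0 0;0.02 0 -0.06 0 0 0;0.02 0 -0.06 0 0 0;0.02 0 -0.06 0 0 0;0 0 0 0 0 0;0 0 0 0 0 0;0 0 0 0 0 0",
)

```text
time_s: 7.67
position: [0.4239, 0.3464, 0.1033]
tcp_rot: [[0.184, 0.981, 0.067], [0.923, -0.196, 0.331], [0.338, 0.001, -0.941]]
force: [-0.0, -0.4, -4.6]
opening: 0.15
grasp_force: 30.0
```

```bash
cat >> h.py <<'E'
def avg(n=5):
    F=[]
    for i in range(n):
        b=capture('wrist');s=bot.read_state();F.append(np.r_[s['force'],s['moment']])
    return np.mean(F,0),b
E
python3 - <<'E'
from h import *
f,b=avg();print(f);st=bot.read_state();print(st['time_s'],st['position'],st['opening'],st['grasp_force'])
cv2.imwrite('pics/w2.png',b[...,::-1]);a=capture('side');cv2.imwrite('pics/d2.png',a[...,::-1])
for (x0,y0,x1,y1) in((295,20,340,200),):print(dark(b,x0,y0,x1,y1,70))
c=np.hstack([cv2.resize(b[0:290,200:440],(480,580)),cv2.resize(a[155:275,195:275],None,fx=4,fy=4)[:, :320] if 0 else cv2.resize(a[155:300,195:275],(320,580))])
cv2.imwrite('pics/c2.png',c[...,::-1])
E
```

```text
[ 0.0225 -0.033  -4.5178 -0.7073  0.1916 -0.006 ]
7.9167 [0.424  0.3464 0.1033] 0.14553758033512826 29.98284130822867
[(np.int32(39), array([336.4,  75.2]), array([333,  71,   7,   8])), (np.int32(1466), array([319.2, 107.1]), array([307,  73,  25,  69]))]
```

View pics/c2.png

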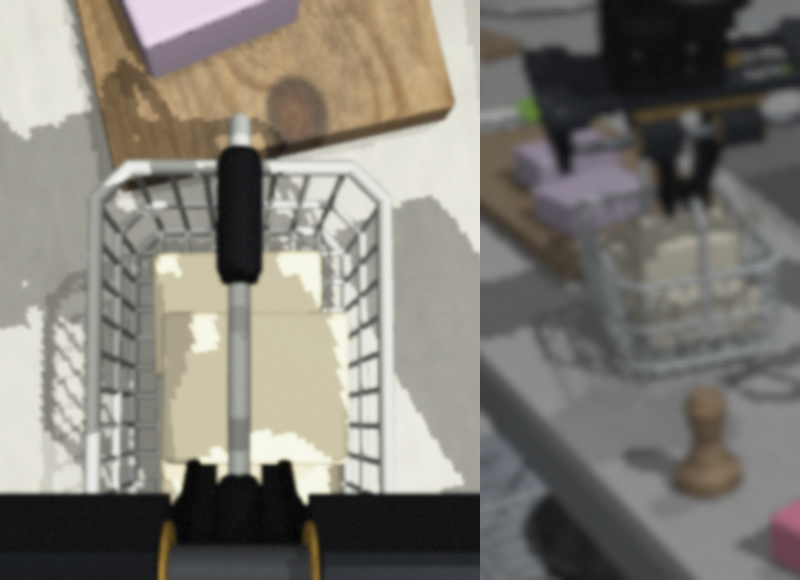

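The basket is held at the near grip, its soap in place. The far grip sits at about (319,107) in the wrist view, and it looks nearly level. I'll lift further and measure the tilt and weight.

apply_moves(
  plan="0.03 0 -0.09 0 0 0;0.06 0 -0.16 0 0 0;0.06 0 -0.16 0 0 0;0.06 0 -0.16 0 0 0;0.06 0 -0.16 0 0 0;0.03 0 -0.09 0 0 0;0 0 0 0 0 0;0 0 0 0 0 0",
)

```text
time_s: 8.63
position: [0.4243, 0.3468, 0.1478]
tcp_rot: [[0.184, 0.981, 0.069], [0.923, -0.196, 0.331], [0.338, 0.003, -0.941]]
force: [-0.9, -0.8, -4.8]
opening: 0.147
grasp_force: 30.0
```

```bash
cat >> h.py <<'E'
def pitch(im):
    "tilt of basket in grip from far-grip centroid, for assumed pad-to-grip offset"
    d=max(dark(im,295,20,345,190,70),key=lambda t:t[0]);H=camera_model('wrist')
    f=200/np.tan(np.radians(H['vertical_fov']/2));v=np.array([(d[1][0]-H['cx'])/f,(d[1][1]-H['cy'])/f,1]);M=H['hand_eye']
    o,v=M[:3,3],M[:3,:3]@v
    out=[]
    for L in(.082,.086,.090):
        # point o+t v in tool frame, |xz - (0,hold)|=L
        q=np.array([o[0],o[2]-bot.hold_point_z]);w=np.array([v[0],v[2]])
        a,b,c=w@w,2*q@w,q@q-L*L;t=(-b+np.array([1,-1])*np.sqrt(max(b*b-4*a*c,0)))/2/a
        out.append([(round(float(np.degrees(np.arctan2(*(q+w*k)[::-1]))),1)) for k in t])
    return d[:2],out
E
python3 - <<'E'
from h import *
f,b=avg();print(f);st=bot.read_state();print(st['time_s'],st['position'],st['opening'],st['grasp_force'])
print(pitch(b),pitch(cv2.imread('pics/w2.png')))
a=capture('scene');cv2.imwrite('pics/s3.png',a[...,::-1])
a=capture('side');cv2.imwrite('pics/d3.png',a[...,::-1])
cv2.imwrite('pics/c3.png',np.hstack([cv2.resize(b[0:290,200:440],(480,580)),cv2.resize(a[155:300,195:275],(320,580))])[...,::-1])
E
```

```text
[-0.4417 -0.1819 -4.112  -0.6844  0.2139 -0.0218]
8.8833 [0.4238 0.3466 0.1466] 0.14801717021073324 29.982884873170406
((np.int32(1458), array([319.2, 107.1])), [[15.3, -13.9], [23.3, -22.0], [28.8, -27.5]]) ((np.int32(1466), array([319.2, 107.1])), [[15.3, -13.9], [23.3, -22.0], [28.8, -27.5]])
```

View pics/c3.png

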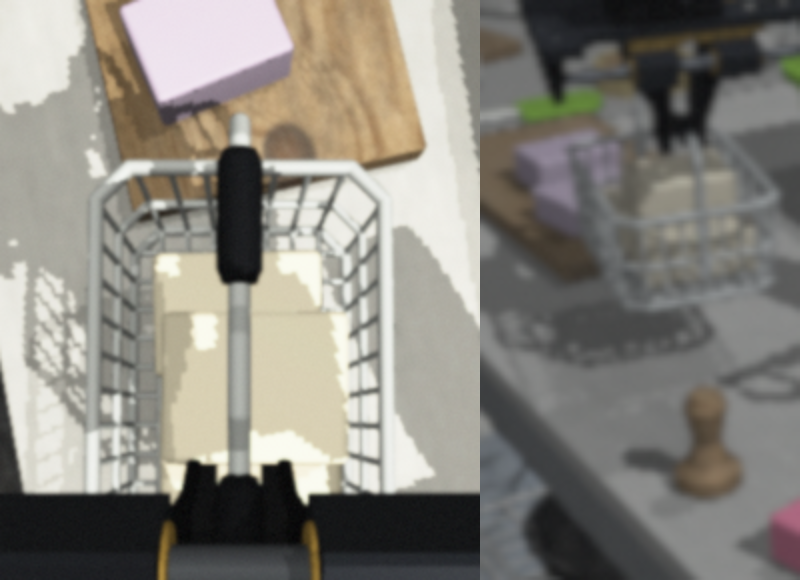

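Both views show no pivoting: the far grip hasn't moved in the hand between the two lifts, and the basket is nearly level. I'll solve the basket's pose in the hand and the hook's pose from the saved pictures.

```bash
cat > fit.py <<'E'
from h import *
from scipy.optimize import least_squares
m=camera_model('wrist');H=m['hand_eye'];f=200/np.tan(np.radians(m['vertical_fov']/2))
def pix(p):
    c=H[:3,:3].T@(np.asarray(p)-H[:3,3]);return np.array([m['cx']+f*c[0]/c[2],m['cy']+f*c[1]/c[2]])
def pt(q,x,y,z): # basket coords rel. crown; q=[crown_x,crown_z,theta(deg)] tool y ~ basket x; tool x ~ basket y
    t=np.radians(q[2]);ey=np.array([np.cos(t),0,np.sin(t)]);ez=np.array([np.sin(t),0,-np.cos(t)])
    return np.array([q[0],0,q[1]])+y*ey+(z-.115)*ez+np.array([0,x,0])
obs=[(0,.066,.107,73,1),(0,.026,.107,141.5,1),(0,.080,.062,80.5,1)]
def res(q):
    r=[pix(pt(q,x,y,z))[1]-v for x,y,z,v,w in obs]
    for y,wd in((.050,151),(.0,151)):
        r.append((pix(pt(q,.052,y,.062))[0]-pix(pt(q,-.052,y,.062))[0]-wd)*.5)
    return r
s=least_squares(res,[.04,-.03,20]);print(s.x,s.fun)
for t in(14,17,20,23):
    r=least_squares(lambda u:res([u[0],u[1],t]),[.04,-.03]);print(t,r.x,r.fun,r.cost)
E
python3 fit.py
python3 - <<'E'
from h import *
g=lambda n,P:(proj(n,P)).round(1)
for o,yaw in(((.527,.072),11),):
    c,s=np.cos(np.radians(yaw)),np.sin(np.radians(yaw));X=np.array([c,s,0]);Y=np.array([-s,c,0])
    W=lambda x,y,z:np.array([*o,0])+x*X+y*Y+[0,0,z]
    for nm,p in dict(armend_top=(-.015,0,.25),armend_bot=(-.015,0,.242),tip=(-.019,0,.222),seat=(0,0,.205),shank=(.010,0,.225),plateA=(-.06,.065,.016),plateB=(-.06,-.065,.016),plateC=(.175,-.065,.016)).items():
        P=W(*p);u,v=g('scene',P),g('side',P)
        print(nm,'scene',u,'side',v,' in c1-side',((v-[325,155])*4.4+[396,0]).round(),'c1-scene',((u-[295,130])*4.4).round())
E
```

```text
[ 0.0386 -0.0124 19.7471] [-1.8358  1.3597  0.5882 -1.2696 -0.4799]
14 [ 0.035  -0.0059] [ 0.013   4.1319 -5.1744 -2.0486 -3.0051] 28.537217724735235
17 [ 0.0368 -0.0095] [-1.0359  2.7832 -2.2172 -1.6043 -1.669 ] 9.547329825562155
20 [ 0.0387 -0.0126] [-1.9013  1.2197  0.8507 -1.2426 -0.3726] 3.7545123868869523
23 [ 0.0408 -0.0153] [-2.5689 -0.5567  4.0123 -0.9752  0.8648] 12.353111440253638
armend_top scene [351.4 161.4] side [338.4 173.1]  in c1-side [455.  80.] c1-scene [248. 138.]
armend_bot scene [351.4 164.1] side [338.3 176.7]  in c1-side [455.  95.] c1-scene [248. 150.]
tip scene [352.4 171.2] side [336.8 186.2]  in c1-side [448. 137.] c1-scene [253. 181.]
seat scene [347.1 175.4] side [342.5 191.5]  in c1-side [473. 161.] c1-scene [229. 200.]
shank scene [344.4 167.9] side [345.8 181.6]  in c1-side [488. 117.] c1-scene [217. 167.]
plateA scene [347.6 249.2] side [302.1 267.7]  in c1-side [295. 496.] c1-scene [231. 524.]
plateB scene [375.2 232.6] side [345.1 289.7]  in c1-side [484. 593.] c1-scene [353. 451.]
plateC scene [319.6 210.1] side [406.7 251.7]  in c1-side [755. 425.] c1-scene [108. 352.]
```

The fit gives a level basket (19.7° against the 20° tool lean), with the crown at tool coordinates (38.6, -12.4) mm in x and z. The hook model overlays both views within 2–3 px.

```bash
cat >> h.py <<'E'
CR=np.array([.0386,0,-.0124]);HO=np.array([.527,.072,0]);HY=11.
def hookw(x,y,z,o=None,yaw=None):
    o=HO if o is None else o;a=np.radians(HY if yaw is None else yaw);c,s=np.cos(a),np.sin(a)
    return o+np.array([c*x-s*y,s*x+c*y,z])
def crown_to(P,n,yaw=None,tilt=19.75,R=None,p=None):
    Rt=tool(HY if yaw is None else yaw,tilt);return plan(Rt,P-Rt@CR,n,R,p,hold=False)
def hookc(P):
    a=np.radians(HY);d=np.asarray(P)-HO;return np.array([np.cos(a)*d[0]+np.sin(a)*d[1],-np.sin(a)*d[0]+np.cos(a)*d[1],d[2]-.205])
def now():
    s=bot.read_state();R=np.array(s['tcp_rot']);P=np.array(s['position'])+R@CR
    print('t',s['time_s'],'crown',P,'in hook(seat) mm',hookc(P)*1e3,'F',s['force'],'yaw',np.degrees(np.arctan2(R[1,1],R[0,1])),'tilt',np.degrees(np.arctan2(R[2,0],-R[2,2])));return R,P
E
python3 - <<'E'
from h import *
R,P=now();p=np.array(bot.read_state()['position'])
R1,p1=crown_to(np.r_[P[:2],.236],8,yaw=-11.3,R=R,p=p)
crown_to(hookw(-.08,0,.234),28,R=R1,p=p1)
E
```

```text
t 8.9833 crown [0.4302 0.3782 0.1714] in hook(seat) mm [-36.649  319.0148 -33.5977] F [-0.7356 -0.5092 -3.8504] yaw -11.323793280977519 tilt 19.721097486312274
8 rows of [ 0.055  0.    -0.152] [ 0.  0. -0.] mm/row 8.07269060172375
28 rows of [-0.218  0.024 -0.077] [ 0.0007 -0.     -0.0021] mm/row 11.60627586462758
```

apply_moves(
  plan="0.03 0 -0.07 0 0 0;0.055 0 -0.152 0 0 0;0.055 0 -0.152 0 0 0;0.055 0 -0.152 0 0 0;0.055 0 -0.152 0 0 0;0.055 0 -0.152 0 0 0;0.055 0 -0.152 0 0 0;0.055 0 -0.152 0 0 0;0.03 0 -0.08 0 0 0",
)

```text
time_s: 9.73
position: [0.4246, 0.3474, 0.2133]
tcp_rot: [[0.184, 0.981, 0.07], [0.923, -0.196, 0.332], [0.339, 0.003, -0.941]]
force: [1.0, 0.9, -3.3]
opening: 0.147
grasp_force: 30.0
```

apply_moves(
  plan="-0.11 0.012 -0.038 0.0003 0 -0.001;-0.218 0.024 -0.077 0.0007 0 -0.0021;-0.218 0.024 -0.077 0.0007 0 -0.0021;-0.218 0.024 -0.077 0.0007 0 -0.0021;-0.218 0.024 -0.077 0.0007 0 -0.0021;-0.218 0.024 -0.077 0.0007 0 -0.0021;-0.218 0.024 -0.077 0.0007 0 -0.0021;-0.218 0.024 -0.077 0.0007 0 -0.0021;-0.218 0.024 -0.077 0.0007 0 -0.0021;-0.218 0.024 -0.077 0.0007 0 -0.0021",
)

```text
time_s: 10.57
position: [0.42, 0.2358, 0.211]
tcp_rot: [[0.06, 0.998, 0.026], [0.94, -0.065, 0.336], [0.337, 0.005, -0.941]]
force: [-0.3, -0.1, -4.4]
opening: 0.151
grasp_force: 30.0
```

apply_moves(
  plan="-0.218 0.024 -0.077 0.0007 0 -0.0021;-0.218 0.024 -0.077 0.0007 0 -0.0021;-0.218 0.024 -0.077 0.0007 0 -0.0021;-0.218 0.024 -0.077 0.0007 0 -0.0021;-0.218 0.024 -0.077 0.0007 0 -0.0021;-0.218 0.024 -0.077 0.0007 0 -0.0021;-0.218 0.024 -0.077 0.0007 0 -0.0021;-0.218 0.024 -0.077 0.0007 0 -0.0021;-0.11 0.012 -0.038 0.0003 0 -0.001;0 0 0 0 0 0",
)

```text
time_s: 11.4
position: [0.4301, 0.1371, 0.2107]
tcp_rot: [[-0.05, 0.999, -0.008], [0.941, 0.05, 0.336], [0.336, 0.009, -0.942]]
force: [0.5, 1.1, -4.4]
opening: 0.148
grasp_force: 30.0
```

```bash
python3 - <<'E'
from h import *
R,P=now();print(bot.read_state()['joint_positions'])
crown_to(hookw(-.08,0,.234),10)
E
```

```text
t 11.4 crown [0.4282 0.1692 0.2354] in hook(seat) mm [-78.3967 114.2769  30.361 ] F [ 0.4572  1.1003 -4.364 ] yaw 2.8638865573708228 tilt 19.623232557247867
[-10.2604  18.3485 110.3325  22.9257  57.6204 -26.6744]
10 rows of [-0.216  0.023 -0.074] [ 0.0009  0.     -0.0021] mm/row 11.465203613890335
```

apply_moves(
  plan="-0.216 0.023 -0.074 0.0009 0 -0.0021;-0.216 0.023 -0.074 0.0009 0 -0.0021;-0.216 0.023 -0.074 0.0009 0 -0.0021;-0.216 0.023 -0.074 0.0009 0 -0.0021;-0.216 0.023 -0.074 0.0009 0 -0.0021;-0.216 0.023 -0.074 0.0009 0 -0.0021;-0.216 0.023 -0.074 0.0009 0 -0.0021;-0.216 0.023 -0.074 0.0009 0 -0.0021;-0.14 0.015 -0.05 0.0005 0 -0.0014;-0.076 0.01 -0.024 0.0004 0 -0.0007",
)

```text
time_s: 12.23
position: [0.4513, 0.037, 0.2095]
tcp_rot: [[-0.169, 0.984, -0.06], [0.927, 0.179, 0.33], [0.336, 0.001, -0.942]]
force: [-0.6, 0.4, -4.7]
opening: 0.147
grasp_force: 30.0
```

apply_moves(
  plan="0 0 0 0 0 0;0 0 0 0 0 0;0 0 0 0 0 0;0 0 0 0 0 0",
)

```text
time_s: 12.57
position: [0.4502, 0.0383, 0.2095]
tcp_rot: [[-0.17, 0.984, -0.062], [0.926, 0.18, 0.331], [0.337, -0.001, -0.942]]
force: [0.4, -0.1, -4.6]
opening: 0.149
grasp_force: 30.0
```

```bash
python3 - <<'E'
from h import *
R,P=now();f,b=avg(6);print(f)
print(pitch(b)[0])
st=bot.read_state();a=capture('scene');d=capture('side')
for k,v in dict(w=b,s=a,d=d).items():cv2.imwrite(f'pics/{k}4.png',v[...,::-1])
for n in('scene','side','wrist'):print(n,'crown',proj(n,P,st).round(1),'seat',proj(n,hookw(0,0,.205),st).round(1),'armtop',proj(n,hookw(-.015,0,.25),st).round(1),proj(n,hookw(.1,0,.25),st).round(1))
sc=proj('scene',P);sd=proj('side',P)
def crop(im,c,w,h,k):
    x,y=int(c[0]-w/2),int(c[1]-h/2);print('crop',x,y,k);return cv2.resize(im[y:y+h,x:x+w],None,fx=k,fy=k,interpolation=cv2.INTER_CUBIC)
A=crop(a,proj('scene',hookw(-.04,0,.215)),100,145,4);B=crop(d,proj('side',hookw(-.04,0,.215)),100,145,4)
cv2.imwrite('pics/c4.png',np.hstack([A,B])[...,::-1])
E
```

```text
t 12.5667 crown [0.4444 0.0699 0.2342] in hook(seat) mm [-81.4853  13.7321  29.1936] F [ 0.442  -0.1488 -4.6189] yaw 10.397002778700793 tilt 19.68815649226268
[-0.0779 -0.0049 -4.5022 -0.6641 -0.0749  0.0059]
(np.int32(1463), array([319.2, 107.1]))
scene crown [367.4 173.6] seat [347.1 175.4] armtop [351.4 161.4] [321.3 153.1]
side crown [311.4 186.4] seat [342.5 191.5] armtop [338.4 173.1] [371.8 161.8]
wrist crown [317.5 187.7] seat [451.2 212. ] armtop [461.5 213.3] [710.4 210.5]
crop 308 102 4
crop 280 119 4
```

View pics/c4.png

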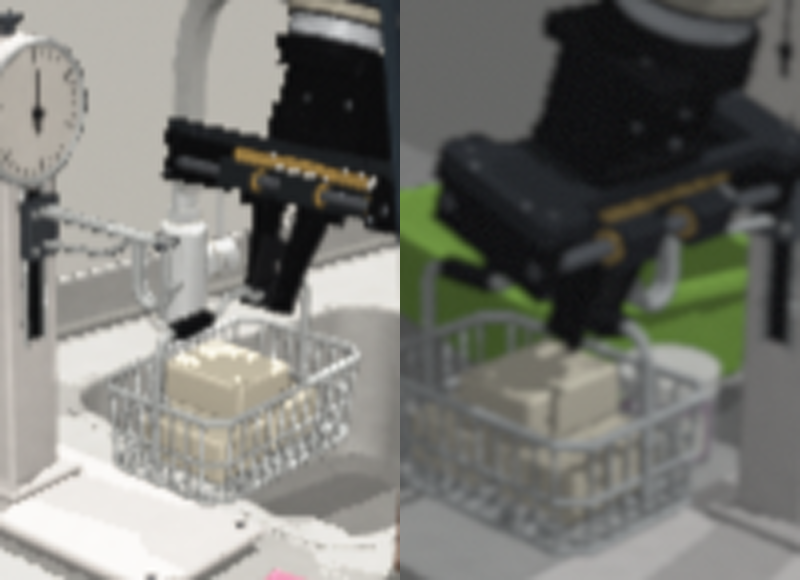

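View pics/w4.png

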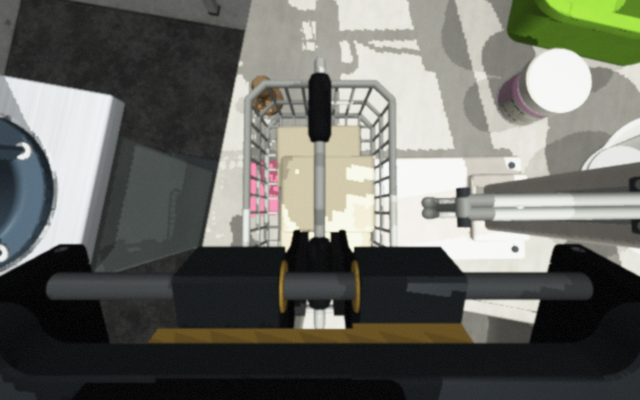

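The wrist view shows the arm along row 207, the catch pivot at about (463,207) and the hook's front end at about (425,207), with the basket in front of it. The scene and side crops show the basket level before the hook. I'll measure the arm line from the wrist view.

```bash
python3 - <<'E'
from h import *
R,P=now();st=bot.read_state();im=cv2.imread('pics/w4.png')
for nm,p in dict(tip=(-.019,0,.222),tipL=(-.019,.0065,.222),pivot=(-.012,0,.25),outer=(-.025,0,.205)).items():print(nm,proj('wrist',hookw(*p),st).round(1))
g=im.max(2).astype(int)
for x in(428,434,480,500,520,560,600,630):
    print(x,'rows',[int(v) for v in g[186:228:2,x]])
for p,z in(((480,0),.25),((600,0),.25)):
    pass
for r in (204,207,210):
    for x in(463,600):
        print(r,x,hookc(plane('wrist',(x,r),.25,st))*1e3)
    print('tip',hookc(plane('wrist',(424,r),.222,st))*1e3)
E
```

```text
t 12.9667 crown [0.4449 0.0693 0.2342] in hook(seat) mm [-81.1331  13.0417  29.1791] F [ 0.8103 -0.4188 -4.623 ] yaw 10.36916860693475 tilt 19.657270331971585
tip [430.4 212.5]
tipL [430.1 200.8]
pivot [468.  213.1]
outer [410.3 212.3]
428 rows [248, 249, 248, 247, 243, 217, 145, 158, 147, 131, 116, 116, 129, 142, 135, 121, 143, 237, 243, 244, 245]
434 rows [249, 249, 249, 247, 243, 229, 136, 124, 105, 101, 89, 86, 98, 103, 101, 99, 179, 242, 242, 243, 243]
480 rows [199, 175, 177, 172, 139, 152, 166, 173, 165, 151, 130, 142, 163, 171, 168, 159, 135, 175, 242, 246, 245]
500 rows [94, 92, 92, 89, 128, 181, 217, 235, 240, 238, 207, 165, 204, 231, 237, 240, 229, 167, 92, 89, 89]
520 rows [92, 93, 93, 93, 132, 185, 221, 235, 239, 234, 233, 227, 208, 231, 238, 239, 226, 148, 93, 91, 93]
560 rows [94, 94, 87, 99, 150, 194, 225, 235, 238, 232, 181, 177, 214, 232, 237, 236, 215, 109, 90, 95, 91]
600 rows [90, 76, 69, 86, 131, 176, 202, 215, 223, 209, 143, 160, 191, 210, 222, 220, 181, 85, 73, 90, 90]
630 rows [31, 30, 35, 86, 138, 178, 203, 217, 220, 197, 135, 164, 194, 213, 220, 214, 164, 66, 61, 72, 83]
204 463 [-14.1831   4.2073  45.    ]
204 600 [49.1485  3.487  45.    ]
tip [-22.4428   4.7643  17.    ]
207 463 [-14.2272   2.8208  45.    ]
207 600 [49.0773  2.1013 45.    ]
tip [-22.4866   3.0979  17.    ]
210 463 [-14.2714   1.4355  45.    ]
210 600 [49.0062  0.7167 45.    ]
tip [-22.5304   1.433   17.    ]
```

```bash
sed -i 's/^CR=.*/CR=np.array([.0386,0,-.0124]);HO=np.array([.525,.0744,0]);HY=10.7/' h.py; python3 - <<'E'
from h import *
R,P=now();crown_to(hookw(-.045,0,.232),8)
E
```

```text
t 12.9667 crown [0.4449 0.0693 0.2342] in hook(seat) mm [-79.6807   9.8871  29.1791] F [ 0.8103 -0.4188 -4.623 ] yaw 10.36916860693475 tilt 19.657270331971585
8 rows of [-0.025  0.087 -0.003] [ 0.      0.     -0.0001] mm/row 4.538593470628569
```

apply_moves(
  plan="-0.025 0.087 -0.003 0 0 -0.0001;-0.025 0.087 -0.003 0 0 -0.0001;-0.025 0.087 -0.003 0 0 -0.0001;-0.025 0.087 -0.003 0 0 -0.0001;-0.025 0.087 -0.003 0 0 -0.0001;-0.025 0.087 -0.003 0 0 -0.0001;-0.025 0.087 -0.003 0 0 -0.0001;-0.025 0.087 -0.003 0 0 -0.0001;0 0 0 0 0 0;0 0 0 0 0 0",
)

```text
time_s: 13.8
position: [0.4868, 0.0343, 0.2072]
tcp_rot: [[-0.174, 0.983, -0.061], [0.925, 0.185, 0.331], [0.337, 0.001, -0.942]]
force: [-0.7, -0.2, -3.3]
opening: 0.147
grasp_force: 30.0
```

```bash
python3 - <<'E'
from h import *
R,P=now();st=bot.read_state();b=capture('wrist');cv2.imwrite('pics/w5.png',b[...,::-1])
g=b.max(2).astype(int)
for x in(405,500,540,580):
    r=np.where((g[190:240,x]>120) if x>450 else (g[190:240,x]<200))[0]+190;print(x,[int(v) for v in g[186:232:2,x]])
crown_to(hookw(-.004,0,.232),10)
E
```

```text
t 13.8 crown [0.4809 0.0659 0.2319] in hook(seat) mm [-44.9544  -0.1747  26.8684] F [-0.7346 -0.1556 -3.2878] yaw 10.6451527728976 tilt 19.663878991991044
405 [167, 179, 214, 232, 242, 238, 209, 129, 188, 237, 239, 239, 238, 237, 238, 238, 239, 240, 240, 241, 241, 241, 241]
500 [153, 191, 222, 231, 232, 211, 176, 98, 89, 91, 86, 90, 89, 89, 90, 89, 89, 89, 96, 126, 209, 243, 242]
540 [135, 170, 196, 211, 219, 210, 151, 24, 7, 26, 64, 68, 86, 86, 87, 87, 86, 86, 88, 98, 113, 131, 147]
580 [135, 172, 196, 211, 216, 203, 144, 31, 27, 27, 37, 49, 51, 43, 30, 35, 66, 85, 86, 84, 87, 93, 109]
10 rows of [ 0.     0.083 -0.   ] [ 0.  0. -0.] mm/row 4.133033731626239
```

apply_moves(
  plan="0 0.06 0 0 0 0;0 0.06 0 0 0 0;0 0.06 0 0 0 0;0 0.06 0 0 0 0;0 0.06 0 0 0 0;0 0.06 0 0 0 0;0 0.06 0 0 0 0;0 0.06 0 0 0 0",
)

```text
time_s: 14.52
position: [0.5106, 0.0388, 0.2073]
tcp_rot: [[-0.174, 0.983, -0.061], [0.925, 0.185, 0.331], [0.336, 0.001, -0.942]]
force: [-0.0, 0.0, -4.2]
opening: 0.147
grasp_force: 30.0
```

apply_moves(
  plan="0 0.05 0 0 0 0;0 0.05 0 0 0 0;0 0.05 0 0 0 0;0 0.05 0 0 0 0;0 0.05 0 0 0 0;0 0.05 0 0 0 0;0 0.04 0 0 0 0;0 0 0 0 0 0",
)

```text
time_s: 15.18
position: [0.5274, 0.0419, 0.2073]
tcp_rot: [[-0.174, 0.983, -0.06], [0.925, 0.184, 0.331], [0.336, 0.002, -0.942]]
force: [-0.4, 0.6, -4.9]
opening: 0.141
grasp_force: 30.0
```

```bash
python3 - <<'E'
from h import *
R,P=now();f,b=avg(6);print(f,pitch(b)[0]);a=capture('scene');d=capture('side')
for k,v in dict(w=b,s=a,d=d).items():cv2.imwrite(f'pics/{k}6.png',v[...,::-1])
def crop(im,c,w,h,k):
    x,y=int(c[0]-w/2),int(c[1]-h/2);print('crop',x,y,k);return cv2.resize(im[y:y+h,x:x+w],None,fx=k,fy=k,interpolation=cv2.INTER_CUBIC)
A=crop(a,proj('scene',hookw(.0,0,.225)),70,100,5.6);B=crop(d,proj('side',hookw(.0,0,.225)),70,100,5.6)
cv2.imwrite('pics/c6.png',np.hstack([A,B])[...,::-1])
E
```

```text
t 15.1833 crown [0.5215 0.0735 0.2319] in hook(seat) mm [-3.6508 -0.2061 26.9388] F [-0.393   0.5829 -4.9035] yaw 10.63063984815595 tilt 19.651073322005782
[-0.5423  0.5061 -5.7348 -0.7769 -0.0127  0.0298] (np.int32(1480), array([319. , 107.1]))
crop 311 119 5.6
crop 306 132 5.6
```

View pics/c6.png

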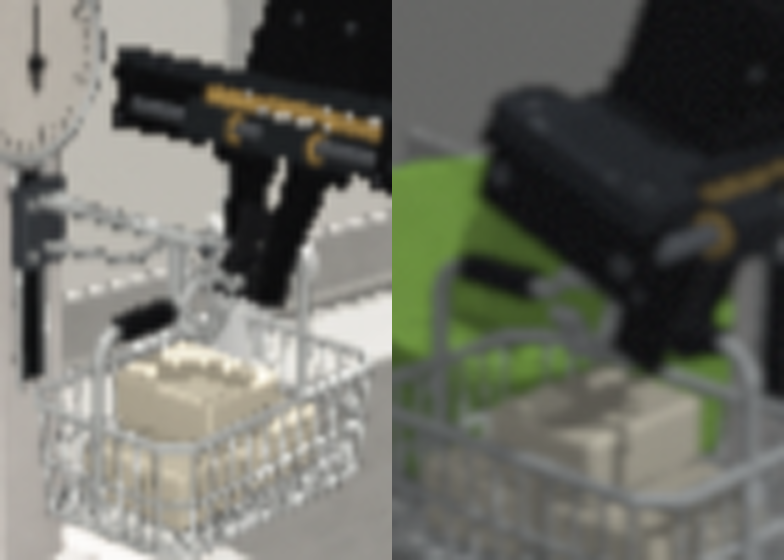

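The crown is in the mouth. The force reading is about 1.2 N further down and 0.5 N back, so the catch is being pushed open as expected. I'll go on to x = 0 and then straight down.

apply_moves(
  plan="0 0.035 0 0 0 0;0 0.03 0 0 0 0;0 0 0 0 0 0;0 0 0 0 0 0",
)

```text
time_s: 15.92
position: [0.5304, 0.0425, 0.2074]
tcp_rot: [[-0.174, 0.983, -0.061], [0.925, 0.185, 0.331], [0.336, 0.002, -0.942]]
force: [-0.6, -0.0, -5.1]
opening: 0.147
grasp_force: 30.0
```

apply_moves(
  plan="-0.01 0 0.028 0 0 0;-0.017 0 0.047 0 0 0;-0.017 0 0.047 0 0 0;-0.017 0 0.047 0 0 0;-0.017 0 0.047 0 0 0;-0.017 0 0.047 0 0 0;0 0 0 0 0 0",
)

```text
time_s: 16.5
position: [0.5302, 0.0424, 0.1928]
tcp_rot: [[-0.174, 0.983, -0.061], [0.925, 0.184, 0.331], [0.337, 0.001, -0.942]]
force: [0.0, -0.1, -4.1]
opening: 0.145
grasp_force: 30.0
```

```bash
python3 - <<'E'
from h import *
R,P=now();f,b=avg(6);print(f,pitch(b)[0])
E
```

```text
t 16.5 crown [0.5242 0.074  0.2175] in hook(seat) mm [-0.832  -0.2145 12.4688] F [ 0.0347 -0.0886 -4.1348] yaw 10.613928737652227 tilt 19.675554180570614
[ 0.0251 -0.1978 -3.8896 -0.6627 -0.0713 -0.0163] (np.int32(1495), array([319.1, 107.1]))
```

apply_moves(
  plan="-0.012 0 0.033 0 0 0;-0.012 0 0.033 0 0 0;-0.012 0 0.033 0 0 0;-0.012 0 0.033 0 0 0;-0.01 0 0.028 0 0 0;-0.007 0 0.019 0 0 0;-0.007 0 0.019 0 0 0;-0.007 0 0.019 0 0 0;0 0 0 0 0 0",
)

```text
time_s: 17.55
position: [0.5301, 0.0424, 0.1817]
tcp_rot: [[-0.174, 0.983, -0.061], [0.925, 0.185, 0.331], [0.337, 0.001, -0.942]]
force: [0.0, -0.2, -2.4]
opening: 0.148
grasp_force: 30.0
```

```bash
python3 - <<'E'
from h import *
R,P=now();f,b=avg(6);print(f,pitch(b)[0]);cv2.imwrite('pics/w7.png',b[...,::-1])
E
```

```text
t 17.55 crown [0.5242 0.074  0.2063] in hook(seat) mm [-0.8953 -0.261   1.3485] F [ 0.0401 -0.2268 -2.4085] yaw 10.633697496439593 tilt 19.669317281438595
[-0.2442  0.1027 -3.5771 -0.6065 -0.0199  0.0005] (np.int32(1505), array([319.1, 107. ]))
```

apply_moves(
  plan="-0.007 0 0.019 0 0 0;-0.007 0 0.019 0 0 0;-0.007 0 0.019 0 0 0;-0.007 0 0.019 0 0 0;-0.007 0 0.019 0 0 0;-0.007 0 0.019 0 0 0;-0.007 0 0.019 0 0 0;-0.007 0 0.019 0 0 0;0 0 0 0 0 0;0 0 0 0 0 0",
)

```text
time_s: 18.68
position: [0.5303, 0.0423, 0.1738]
tcp_rot: [[-0.174, 0.983, -0.061], [0.925, 0.184, 0.331], [0.337, 0.001, -0.942]]
force: [-0.5, 1.0, -1.9]
opening: 0.145
grasp_force: 30.0
```

```bash
python3 - <<'E'
from h import *
R,P=now();f,b=avg(12);print(f,pitch(b)[0]);cv2.imwrite('pics/w8.png',b[...,::-1])
E
```

```text
t 18.6833 crown [0.5243 0.0739 0.1984] in hook(seat) mm [-0.7571 -0.3529 -6.5759] F [-0.4518  1.0338 -1.8911] yaw 10.625615291436151 tilt 19.669068829221022
[-0.0769  0.7636 -1.7087 -0.3595  0.0043 -0.021 ] (np.int32(1505), array([319.1, 107. ]))
```

apply_moves(
  plan="-0.007 0 0.019 0 0 0;-0.007 0 0.019 0 0 0;-0.007 0 0.019 0 0 0;-0.007 0 0.019 0 0 0;-0.005 0 0.014 0 0 0;-0.005 0 0.013 0 0 0;0 0 0 0 0 0;0 0 0 0 0 0",
)

```text
time_s: 19.95
position: [0.5303, 0.0423, 0.1682]
tcp_rot: [[-0.174, 0.983, -0.061], [0.925, 0.185, 0.331], [0.337, 0.001, -0.942]]
force: [0.2, 0.7, -0.9]
opening: 0.149
grasp_force: 30.0
```

```bash
python3 - <<'E'
from h import *
R,P=now();f,b=avg(20);print(f,pitch(b)[0]);a=capture('scene');d=capture('side')
for k,v in dict(w=b,s=a,d=d).items():cv2.imwrite(f'pics/{k}9.png',v[...,::-1])
def crop(im,c,w,h,k):
    x,y=int(c[0]-w/2),int(c[1]-h/2);return cv2.resize(im[y:y+h,x:x+w],None,fx=k,fy=k,interpolation=cv2.INTER_CUBIC)
A=crop(a,proj('scene',hookw(.0,0,.215)),60,100,5.6)[:, :];B=cv2.resize(b[120:260,300:400],(400,560))
cv2.imwrite('pics/c9.png',np.hstack([A,B])[...,::-1])
E
```

```text
t 19.95 crown [0.5243 0.0739 0.1929] in hook(seat) mm [ -0.7675  -0.3742 -12.0879] F [ 0.2312  0.7344 -0.8807] yaw 10.632333002240562 tilt 19.66717502988967
[-0.1066  1.5068 -0.5844 -0.0969  0.004  -0.0458] (np.int32(1503), array([319.2, 106.9]))
```

View pics/c9.png

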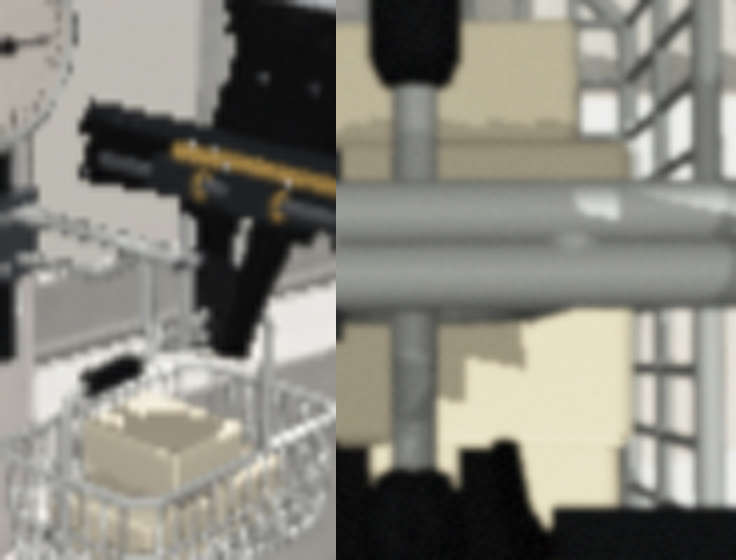

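The crop shows the handle wire running under the hook arm, with the arm's edges at wrist rows ~165–199, and the dial pointer turned to about a quarter turn. The growing Fy suggests a lateral offset, so I'll measure where the arm crosses the handle.

```bash
python3 - <<'E'
from h import *
st=bot.read_state();im=cv2.imread('pics/w9.png');g=im.max(2).astype(int)
for x in(340,360,380,410):print(x,[int(v) for v in g[158:206:2,x]])
m=camera_model('wrist');R=np.array(st['tcp_rot']);H=m['hand_eye']
zc=(.193)
for x in(345,410):
    for r in(165,182,199):print('arm',x,r,(hookc(plane('wrist',(x,r),.25-.0175,st))*1e3)[:2])
# near and far grip inner ends at shoulder height
for r in(141.5,237.5):print('grip end',(hookc(plane('wrist',(319,r),zc-.008,st))*1e3)[:2])
print(now()[1], proj('wrist',now()[1],st))
E
```

```text
340 [154, 154, 153, 138, 126, 141, 150, 155, 151, 141, 121, 111, 131, 143, 151, 158, 148, 137, 115, 92, 79, 101, 149, 154]
360 [152, 155, 156, 138, 131, 170, 188, 174, 150, 141, 141, 154, 145, 145, 152, 158, 147, 135, 114, 120, 225, 231, 232, 231]
380 [140, 149, 117, 105, 140, 171, 156, 155, 149, 138, 121, 112, 136, 148, 153, 156, 146, 134, 114, 95, 122, 131, 127, 126]
410 [240, 240, 237, 184, 121, 153, 183, 199, 217, 225, 196, 116, 111, 117, 124, 125, 118, 109, 92, 126, 223, 229, 229, 230]
arm 345 165 [9.6324 6.1594]
arm 345 182 [ 9.5984 -0.4167]
arm 345 199 [ 9.5647 -6.9609]
arm 410 165 [34.7111  6.1267]
arm 410 182 [34.6161 -0.4509]
arm 410 199 [34.5217 -6.9966]
grip end [-0.3314 26.0867]
grip end [ -0.4072 -26.1398]
t 21.05 crown [0.5243 0.0739 0.1929] in hook(seat) mm [ -0.7908  -0.3949 -12.081 ] F [ 0.1746  1.35   -0.221 ] yaw 10.636095651193507 tilt 19.660007943986994
t 21.05 crown [0.5243 0.0739 0.1929] in hook(seat) mm [ -0.7908  -0.3949 -12.081 ] F [ 0.1746  1.35   -0.221 ] yaw 10.636095651193507 tilt 19.660007943986994
[0.5243 0.0739 0.1929] [318.1964 188.872 ]
```

The alignment is good: the arm and the crown are centred within 1 mm. The side force is just a ~0.2 mm lateral bind, so I'll relieve it and lower most of the remaining 2.6 mm.

apply_moves(
  plan="-0.0024 0 0.0098 0 0 0;-0.0024 0 0.0098 0 0 0;-0.0024 0 0.0098 0 0 0;-0.0024 0 0.0098 0 0 0;0 0 0 0 0 0;0 0 0 0 0 0",
)

```text
time_s: 21.55
position: [0.5303, 0.0423, 0.1662]
tcp_rot: [[-0.174, 0.983, -0.061], [0.926, 0.185, 0.331], [0.336, 0.001, -0.942]]
force: [0.7, -0.2, -0.4]
opening: 0.148
grasp_force: 30.0
```

```bash
python3 - <<'E'
from h import *
R,P=now();f,b=avg(25);print(f,pitch(b)[0]);now()
E
```

```text
t 21.55 crown [0.5243 0.0739 0.1909] in hook(seat) mm [ -0.7756  -0.3313 -14.1357] F [ 0.6951 -0.1712 -0.4327] yaw 10.634567802332446 tilt 19.645731731762936
[-0.0341  0.5422 -0.4803 -0.2069  0.012  -0.0056] (np.int32(1518), array([319.1, 106.7]))
t 22.8 crown [0.5243 0.074  0.1909] in hook(seat) mm [ -0.7574  -0.3018 -14.1152] F [ 0.1987 -0.335  -1.1423] yaw 10.630240860201964 tilt 19.65056680787145
```

apply_moves(
  plan="-0.002 0 0.0098 0 0 0;-0.002 0 0.0098 0 0 0;0 0 0 0 0 0;0 0 0 0 0 0",
)

```text
time_s: 23.13
position: [0.5303, 0.0424, 0.1652]
tcp_rot: [[-0.174, 0.983, -0.061], [0.926, 0.185, 0.331], [0.336, 0.001, -0.942]]
force: [-0.2, 0.1, 0.6]
opening: 0.147
grasp_force: 30.0
```

```bash
python3 - <<'E'
from h import *
R,P=now();f,b=avg(35);print(f,pitch(b)[0]);now()
E
```

```text
t 23.1333 crown [0.5243 0.074  0.1899] in hook(seat) mm [ -0.7127  -0.2598 -15.1272] F [-0.2472  0.083   0.5547] yaw 10.632120595271914 tilt 19.636896500966344
[ 0.2783 -1.0135 -0.1994 -0.4851 -0.0186  0.008 ] (np.int32(1521), array([319. , 106.7]))
t 24.8833 crown [0.5243 0.0741 0.1899] in hook(seat) mm [ -0.7463  -0.143  -15.0979] F [-0.348  -1.2883 -0.1199] yaw 10.634501426407223 tilt 19.64915840127299
```

apply_moves(
  plan="-0.0026 0 0.0055 0 0 0;-0.0026 0 0.0055 0 0 0;0 0 0 0 0 0;0 0 0 0 0 0;0 0 0 0 0 0;0 0 0 0 0 0",
)

```text
time_s: 25.38
position: [0.5302, 0.0425, 0.1646]
tcp_rot: [[-0.174, 0.983, -0.061], [0.925, 0.184, 0.331], [0.336, 0.001, -0.942]]
force: [0.2, -1.8, 0.0]
opening: 0.143
grasp_force: 30.0
```

```bash
python3 - <<'E'
from h import *
R,P=now();f,b=avg(30);print(f,pitch(b)[0]);now()
E
```

```text
t 25.3833 crown [0.5243 0.0741 0.1893] in hook(seat) mm [ -0.7713  -0.1779 -15.7256] F [ 0.1618 -1.7967  0.0017] yaw 10.631630135013276 tilt 19.656168969611617
[ 0.7585 -1.5765  0.0708 -0.5253 -0.0645 -0.0184] (np.int32(1517), array([319.2, 106.7]))
t 26.8833 crown [0.5243 0.0741 0.1893] in hook(seat) mm [ -0.7826  -0.1424 -15.6883] F [ 0.923  -1.8181 -0.3571] yaw 10.634026752636066 tilt 19.65714038238556
```

apply_moves(
  plan="-0.0028 0.001 -0.001 0 0 0;0 0 0 0 0 0;0 0 0 0 0 0;0 0 0 0 0 0;0 0 0 0 0 0;0 0 0 0 0 0",
)

```text
time_s: 27.38
position: [0.5302, 0.0424, 0.1646]
tcp_rot: [[-0.174, 0.983, -0.061], [0.925, 0.185, 0.331], [0.337, 0.001, -0.942]]
force: [1.0, -1.7, 0.6]
opening: 0.149
grasp_force: 30.0
```

```bash
python3 - <<'E'
from h import *
R,P=now();f,b=avg(16);print(f,pitch(b)[0]);now()
E
```

```text
t 27.3833 crown [0.5243 0.0741 0.1893] in hook(seat) mm [ -0.795   -0.1963 -15.688 ] F [ 0.9914 -1.6527  0.5683] yaw 10.636073572428563 tilt 19.669580947617444
[ 0.3082 -0.8118  0.08   -0.3845 -0.0464 -0.0351] (np.int32(1517), array([319.2, 106.7]))
t 28.1833 crown [0.5243 0.074  0.1893] in hook(seat) mm [ -0.7667  -0.2487 -15.6904] F [-0.454  -0.6288  0.494 ] yaw 10.63192732241586 tilt 19.663362571684658
```

apply_moves(
  plan="-0.0006 0 -0.0002 0 0 0;0 0 0 0 0 0;0 0 0 0 0 0",
)

```text
time_s: 28.43
position: [0.5302, 0.0424, 0.1646]
tcp_rot: [[-0.174, 0.983, -0.061], [0.925, 0.185, 0.331], [0.337, 0.001, -0.942]]
force: [0.2, -1.2, 0.2]
opening: 0.149
grasp_force: 30.0
```

apply_moves(
  plan="0 0 0 0 0 0;0 0 0 0 0 0",
)

```text
time_s: 28.6
position: [0.5303, 0.0424, 0.1646]
tcp_rot: [[-0.174, 0.983, -0.061], [0.925, 0.185, 0.331], [0.337, 0.001, -0.942]]
force: [-0.4, 0.3, -0.4]
opening: 0.143
grasp_force: 30.0
```

apply_moves(
  plan="0 0 0 0 0 0",
)

```text
time_s: 28.68
position: [0.5303, 0.0424, 0.1646]
tcp_rot: [[-0.174, 0.983, -0.061], [0.925, 0.185, 0.331], [0.337, 0.001, -0.942]]
force: [-0.4, -0.8, -0.4]
opening: 0.147
grasp_force: 30.0
```

apply_moves(
  plan="0 0 0 0 0 0",
)

```text
time_s: 28.77
position: [0.5302, 0.0424, 0.1646]
tcp_rot: [[-0.174, 0.983, -0.061], [0.925, 0.185, 0.331], [0.337, 0.001, -0.942]]
force: [0.2, 0.6, 1.5]
opening: 0.15
grasp_force: 30.0
```

apply_moves(
  plan="0 0 0 0 0 0",
)

```text
time_s: 28.85
position: [0.5302, 0.0424, 0.1646]
tcp_rot: [[-0.174, 0.983, -0.061], [0.925, 0.185, 0.331], [0.337, 0.001, -0.942]]
force: [0.2, 0.9, -0.0]
opening: 0.144
grasp_force: 30.0
```

apply_moves(
  plan="0 0 0 0 0 0",
)

```text
time_s: 28.93
position: [0.5303, 0.0424, 0.1646]
tcp_rot: [[-0.174, 0.983, -0.061], [0.925, 0.185, 0.331], [0.337, 0.001, -0.942]]
force: [-0.6, -0.4, 0.9]
opening: 0.146
grasp_force: 30.0
```

Forces average about zero, so the spring carries the weight. Releasing gently.

apply_moves(
  plan="0 0 0 0 0 0;0 0 0 0 0 0;0 0 0 0 0 0;0 0 0 0 0 0",
  gripper=-0.55,
)

```text
time_s: 29.27
position: [0.5302, 0.0423, 0.1646]
tcp_rot: [[-0.174, 0.983, -0.061], [0.925, 0.185, 0.331], [0.336, 0.001, -0.942]]
force: [-0.6, 0.5, 0.3]
opening: 0.222
grasp_force: 0.0
```

apply_moves(
  plan="0 0 0 0 0 0;0 0 0 0 0 0;0 0 0 0 0 0;0 0 0 0 0 0;0 0 0 0 0 0;0 0 0 0 0 0",
  gripper=0,
)

```text
time_s: 29.77
position: [0.5303, 0.0423, 0.1646]
tcp_rot: [[-0.174, 0.983, -0.061], [0.925, 0.184, 0.331], [0.336, 0.001, -0.942]]
force: [-0.5, 0.5, 0.9]
opening: 0.487
grasp_force: 0.0
```

```bash
python3 - <<'E'
from h import *
st=bot.read_state();print(st['time_s'],st['opening'],st['grasp_force'],st['force']);b=capture('wrist');a=capture('scene')
cv2.imwrite('pics/w10.png',b[...,::-1]);cv2.imwrite('pics/s10.png',a[...,::-1])
print(pitch(b)[0],dark(b,290,20,350,190,70))
E
```

```text
29.7667 0.48689832658093374 0.0 [-0.5012  0.5193  0.8948]
(np.int32(1489), array([319. , 106.5])) [(np.int32(1489), array([319. , 106.5]), array([307,  72,  26,  70])), (np.int32(8), array([299.9,  89.6]), array([299,  87,   2,   7])), (np.int32(6), array([333.2,  89.7]), array([333,  88,   2,   5])), (np.int32(95), array([294.6, 162. ]), array([290, 158,  11,  10]))]
```

Released; the basket stayed put (far grip still at (319,106.5)). Retreating along the tool axis.

apply_moves(
  plan="0 0 -0.05 0 0 0;0 0 -0.1 0 0 0;0 0 -0.12 0 0 0;0 0 -0.15 0 0 0;0 0 -0.15 0 0 0;0 0 -0.2 0 0 0;0 0 -0.2 0 0 0;0 0 -0.3 0 0 0;0 0 -0.3 0 0 0;0 0 -0.3 0 0 0",
)

```text
time_s: 30.7
position: [0.5361, 0.0108, 0.2542]
tcp_rot: [[-0.174, 0.983, -0.06], [0.926, 0.184, 0.331], [0.336, 0.002, -0.942]]
force: [0.8, -0.5, 0.3]
opening: 0.497
grasp_force: 0.0
```

apply_moves(
  plan="-0.3 0 -0.2 0 0 0;-0.3 0 -0.2 0 0 0;-0.3 0 -0.2 0 0 0;-0.3 0 -0.2 0 0 0;-0.3 0 -0.1 0 0 0;-0.3 0 0 0 0 0;0 0 0 0 0 0;0 0 0 0 0 0;0 0 0 0 0 0;0 0 0 0 0 0",
)

```text
time_s: 31.53
position: [0.5539, -0.0858, 0.2645]
tcp_rot: [[-0.175, 0.983, -0.062], [0.925, 0.185, 0.332], [0.338, 0.0, -0.941]]
force: [0.5, -1.2, 0.0]
opening: 0.499
grasp_force: 0.0
```

```bash
python3 - <<'E'
from h import *
st=bot.read_state();print(st['time_s'],st['position'],st['force'])
a=capture('scene');d=capture('side')
A=cv2.resize(a[95:285,270:390],(370,585));B=cv2.resize(d[95:285,280:415],(415,585))
cv2.imwrite('pics/c11.png',np.hstack([A,B])[...,::-1])
a2=capture('scene');df=cv2.absdiff(a,a2).max(2);print((df>25).sum())
E
```

```text
31.5333 [ 0.5539 -0.0858  0.2645] [ 0.5132 -1.1527  0.0465]
67
```

View pics/c11.png

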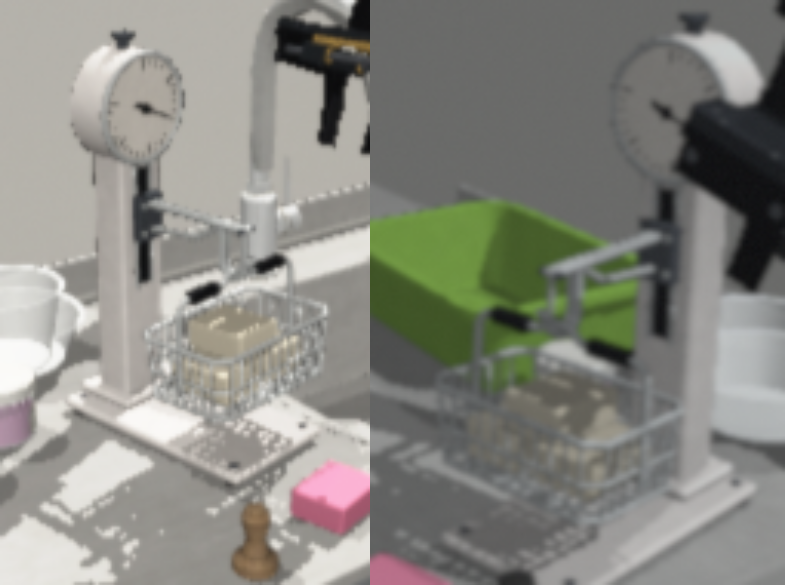

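The basket hangs level on the hook with its soap in, the pointer shows its reading, and the gripper is clear. I'll let it settle for a moment and then hand in.

apply_moves(
  plan="0 0 0 0 0 0;0 0 0 0 0 0;0 0 0 0 0 0;0 0 0 0 0 0;0 0 0 0 0 0;0 0 0 0 0 0;0 0 0 0 0 0;0 0 0 0 0 0;0 0 0 0 0 0;0 0 0 0 0 0",
)

```text
time_s: 32.52
position: [0.5544, -0.0868, 0.2648]
tcp_rot: [[-0.174, 0.983, -0.061], [0.925, 0.185, 0.331], [0.336, 0.001, -0.942]]
force: [-1.5, 0.9, -0.1]
opening: 0.5
grasp_force: 0.0
```

apply_moves(
  plan="0 0 0 0 0 0;0 0 0 0 0 0;0 0 0 0 0 0;0 0 0 0 0 0;0 0 0 0 0 0;0 0 0 0 0 0;0 0 0 0 0 0;0 0 0 0 0 0;0 0 0 0 0 0;0 0 0 0 0 0",
)

```text
time_s: 33.35
position: [0.5544, -0.0868, 0.2648]
tcp_rot: [[-0.174, 0.983, -0.061], [0.925, 0.184, 0.331], [0.336, 0.001, -0.942]]
force: [-0.6, -0.5, -0.6]
opening: 0.499
grasp_force: 0.0
```

```bash
python3 -c "
from rig import bot
print(bot.hand_in())"
```

```text
the job is handed in; nothing more can be done
None
```

I handed the job in at about 33 s: the basket hangs level from the scale's hook with its soap in it, released with the hand force near zero (about 4.3 N, or 0.44 kg, by the wrist sensor), and the gripper is clear; I did not see the catch shut in a close-up.

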